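# Open the shaker hood and hold a blot box square in the tray corner

## Robot

A 6-joint arm with a two-finger parallel gripper is mounted at the origin on the work surface. World frame = base frame: x ahead of the robot, y to its left, z up, the work surface at z = 0. Lengths are in m, angles in degrees, forces in N, time in s.
With the tool pointing down it reaches from about 0.25 to 0.725 m from the base axis. Payload 9.7 kg.
Tool frame: the origin (TCP) lies midway between the tips of the shut fingers; the grasp point (between the pads) lies 19 mm behind it; z points along the fingers, x is the direction in which the jaws open and shut, and the axes are right-handed (so a half turn about z gives the same grasp; the last joint's range is limited). The gripper opens to 85 mm and grips with 20 to 120 N. Pads are 22 mm wide; open, the fingers measure 114 mm over their backs; the gripper's body (76 mm by 85 mm) begins 54 mm behind the grasp point. The pads swing forward as they close: fully open they stand 13 mm farther back than shut.
Start: joints at [-64.515, 4.979, 10.078, 95.1, 0, 90], TCP at [0.237, -0.496, 0.231] pointing down, gripper open.
Joint ranges: [-179.16, 179.16], [-48.56, 103.87], [-65.8, 70.77], [-126.05, 130.52], [-82.76, 87.17], [-180, 180]. Speed limits (degrees/s): [127.2, 127.2, 147.25, 180, 180, 180].

## Interface

Orientations are given as a 3x3 rotation matrix whose columns are the frame's x, y, z axes.
In Python, from workcell import get_obs, get_image, sign_off gives the robot as it stands.
- The arm moves only by the tool jog_arm, never from a script. Its argument "increments" is one flat list of numbers, 7 for each row, row after row: the shift along the world's x, y, z in m, then the turn, a rotation vector about the world's x, y, z in degrees, then the finger opening in m, from 0 to 0.0854. In form: [dx, dy, dz, wx, wy, wz, grip, dx, dy, dz, wx, wy, wz, grip, ...]. A call has 1 to 20 rows; each row shifts and turns the commanded pose from where the row before left it; what a row does not reach is not made up. A row lasts 1/12 s, in which the tool goes at most 41.7 mm and 7.16 degrees, less where a joint would pass 70% of its speed; a pose out of reach is approached as far as the arm can. A call is refused whole if a number of a shift passes 0.0417 or a number of a turn 7.16, either way. A call with a gripper value outside its range is refused whole. The fingers move at their own pace and stop on an object; "grip_force" is the grip in N (left out, the last holds). Time passes only in rows, so rows that do not move let the fingers close. It gives the time, the measured TCP pose, the force and the opening at its end, in the units of the state.
- get_obs(): the state, without advancing time (a new reading comes with each control period).
- get_image(name): name is "scene" or "side" or "wrist"; returns a dict with "frame" (480x640x3 uint8, red, green, blue), "vfov" (degrees; the focal length in pixels is half the picture's height over the tangent of half this angle, whatever the lens; pixels are square), "cx", "cy" (the principal point, pixels), "R" (3x3) and "t" (3): a world point X has camera coordinates R X + t. Camera axes: x right, y down, z forward; pixel columns grow to the right and rows downward; lengths in m; the calibration is good to about 2 mm. A picture is of the moment at which its call begins. There is no depth.
- sign_off(): hands the job in, once; it reports no verdict.
The state is a dict: "time_s": time; "qpos": joint angles; "dq": joint speeds; "joint_torque": joint torques, N m; "ee_pos": TCP position; "tcp_rot": TCP orientation; "wrist_force": force on the tool from outside, world axes, zero at the start; "moment": the same for the moment, N m; "opening": opening from 0.0 (shut) to 1.0 (fully open).
Only numpy, scipy, OpenCV 4.12 (cv2) and the standard library are available. Lean on these libraries where they do the work, as an engineer would, in place of code of your own. Each camera call takes 0.05 s, during which the arm holds its last target.

## Task

Lift the hinged clear hood of the incubating shaker by its bar handle and swing it right over, easing it gently onto its open stop. Then push the white lidded box that lies on the tray into the corner where the two low raised rails meet, one long side flat along the rail next to the hood's hinge and one end flat against the side rail, and finish while still holding it there: pressed square against both rails and flat on the mat, so that a colleague can do up the clamp bar. Leave the two jars on the tray and everything else on the bench where they stand.

Things in the scene. Friction and masses are not known exactly. Their poses are not given: they have to be found in the camera images.
- hood (a joint): Hinge of the shaker's clear acrylic hood (310 mm wide, 220 deep, 75 high, open underneath, about 0.6 kg). 0 = shut (always so at the start), 1.75 rad = on its open stop, 10 degrees past vertical. It has little friction: let go below about 1.1 rad the hood falls shut, beyond 1.5 rad it falls back and bangs on the stop, so guide it all the way.
- hood_handle (a point): Middle of the hood's black round bar handle: 10 mm thick, 110 mm long, parallel to the hinge, 36 mm (to its centre) in front of the hood's front wall, a stem at each end. Shut, it is 256 mm in front of the hinge line, 45 mm above it and 26 mm below the hood's top. Turns with the hood: y runs along the bar; when shut, x points level to the hinge side and z up.
- hood_hinge (a point): Middle of the hood's hinge line, at the back edge of the shaker, 85 mm above the bench. Turns with the hood; its y axis is the hinge line. Opening turns the hood about +y, so the handle goes up and over to the back.
- rail_back: Low fixed aluminium rail along the back of the tray, beside the hinge: 284 mm long, 8 mm thick, 12 mm high above the mat. Origin on the mat surface (92 mm above the bench) at mid-length of its inner face, which looks to -x. Its axes are the shaker's: x from the front (handle side) to the hinge, y along rail and hinge towards the side rail, z up.
- rail_side: Low fixed aluminium side rail of the tray, square to the back rail and meeting it in the corner: 150 mm long, 8 mm thick, 12 mm high above the mat. Origin on the mat surface at mid-length of its inner face, which looks to -y; same axes as rail_back.
- tray (a point): Centre of the tray's level dark mat (190 mm along x, 284 mm along y), on its surface; axes as rail_back. The slack clamp bar lies across the mat's front, 86 mm towards -x (10 mm high above the mat, its two nuts 20 mm). The shaker's housing is 335 mm wide, its top 78 mm above the bench; a lower front console reaches 148 mm towards -x from here.
- box_center (a point): Centre (half-way up) of the white plastic lidded blot box lying loose on the tray's dark mat: 54 mm (its x) by 96 mm (its y) by 38 mm high, 0.1 to 0.2 kg, plain vertical sides. Starts up to 0.4 rad out of line with the rails, its +y end nearest the side rail. Taken across its 54 mm sides above rail height, it clears the rails.
- blot_box: The same white box; origin at the centre of its underside, same axes.
- jar_front: Small white screw-cap jar, 33 mm across, 44 mm high, standing on the tray at the end away from the side rail, towards the front. Origin under its centre. Not to be moved.
- jar_back: A like jar beside it, towards the hinge. Not to be moved.
- bottle_a: White plastic bottle on the bench, 62 mm across, 136 mm high. Origin under its centre. Not to be moved.
- bottle_b: A like bottle. Not to be moved.
- wash_bottle: Squeeze bottle with a bent orange spout, 68 mm across, 225 mm high. Origin under its centre. Not to be moved.
- dish: Covered petri dish lying on the bench, 94 mm across, 18 mm high. Origin under its centre. Not to be moved.
- tip_box: Grey pipette-tip box with a clear lid, 85 x 122 x 82 mm. Origin under its centre. Not to be moved.

How it is judged:
By the outcome, as a careful person would: the job done as asked, in the order asked, and still so for the second after the job is handed in, while the arm keeps its last pose, push and grip.
It also fails if it takes over 59 s, if anything falls off the work surface, if the arm or the gripper's body presses on something with over 40 N, if the wrist force passes 120 N, or if a joint passes its speed limit or range.

## Working session

There is one attempt and no reset: what is moved stays moved. The work goes in short steps, Python scripts to look and compute and a tool call to move; the robot and the scene stay as the last step left them, time stands still between calls to the robot, and variables do not carry over. Pictures are saved under pics/ and viewed, and the job is handed in when it is done.

Besides the shell and the picture viewer there is one more tool, called after "Request:" as name(argument=value, ...) on one line, values as JSON. jog_arm: Moves the arm, as the interface text tells. Its arguments: {"type":"object","properties":{"increments":{"type":"array"},"grip_force":{"type":"number"}},"required":["increments"]}

```bash
mkdir -p pics; ls; cat > h.py <<'E'
import numpy as np, cv2
from workcell import get_obs, get_image
def cam(n):
    d=get_image(n); d['f']=240/np.tan(np.radians(d['vfov'])/2); d['R']=np.array(d['R']); d['t']=np.array(d['t']); return d
def ray(d,u,v):
    c=-d['R'].T@d['t']; r=d['R'].T@np.array([(u-d['cx'])/d['f'],(v-d['cy'])/d['f'],1]); return c,r/np.linalg.norm(r)
def plane(d,u,v,z):
    c,r=ray(d,u,v); return c+r*(z-c[2])/r[2]
def proj(d,X):
    p=d['R']@np.array(X)+d['t']; return p[:2]/p[2]*d['f']+[d['cx'],d['cy']]
def tri(d1,p1,d2,p2):
    c1,r1=ray(d1,*p1);c2,r2=ray(d2,*p2)
    s=np.linalg.lstsq(np.c_[r1,-r2],c2-c1,rcond=None)[0]
    a=c1+r1*s[0];b=c2+r2*s[1]; return (a+b)/2,np.linalg.norm(a-b)
E
python3 - <<'E'
from h import *
import pickle
o=get_obs();print(o)
for n in ['scene','side','wrist']:
    d=cam(n);cv2.imwrite(f'pics/{n}0.png',d['frame'][:,:,::-1]);pickle.dump(d,open(n+'0.pkl','wb'))
    print(n,d['vfov'],d['cx'],d['cy'],-d['R'].T@d['t'],d['R'][2])
E
```

```text
pics
{'time_s': 0.0, 'qpos': array([-6.45140988e+01,  5.01176334e+00,  1.00322482e+01,  9.50979549e+01,
        1.31253559e-03,  8.99999407e+01]), 'dq': array([-0.00131452, -0.00540758, -0.05463036,  0.04599536, -0.01619656,
        0.0535511 ]), 'joint_torque': array([ 1.25582017e-03, -5.20383167e+01,  4.64807475e+01,  1.61452655e-02,
        1.11858000e-05,  2.44199285e-06]), 'ee_pos': array([ 0.23656588, -0.49626975,  0.23055694]), 'tcp_rot': array([[ 4.30289525e-01, -9.02690761e-01, -5.61117927e-04],
       [-9.02689923e-01, -4.30289890e-01,  1.23039236e-03],
       [-1.35210719e-03, -2.29094467e-05, -9.99999086e-01]]), 'wrist_force': array([-0.17601107, -0.34534512, -0.02281411]), 'moment': array([0.02477532, 0.01800753, 0.03131611]), 'opening': 1.0015718857648788}
scene 49.76628898127036 316.1145132541366 235.5633430813836 [1.51786406 0.0789666  1.19954528] [-0.68459753 -0.03597763 -0.72803285]
side 45.217211532195805 310.8474627236592 241.05397016699277 [0.10597419 1.00071618 1.09053512] [ 0.27034354 -0.67589567 -0.68562337]
wrist 66.35296034413147 322.4085596222455 235.61206175621044 [ 0.29804937 -0.46716578  0.3733206 ] [-0.23939487 -0.11343078 -0.96427359]
```

View pics/scene0.png

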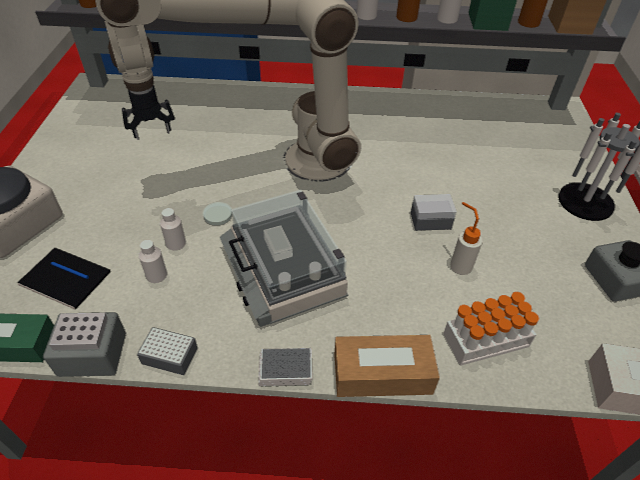

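View pics/side0.png

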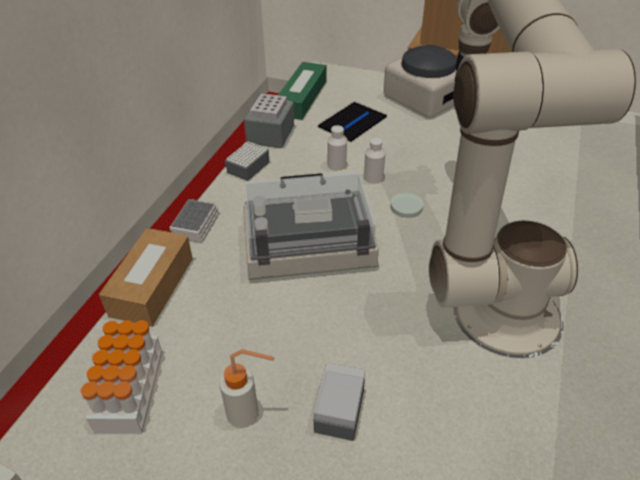

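View pics/wrist0.png

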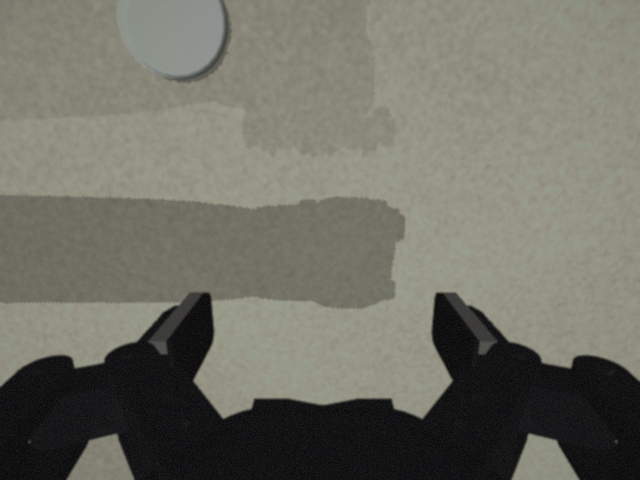

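```bash
python3 - <<'E'
import cv2
a=cv2.imread('pics/scene0.png')[180:335,205:365];cv2.imwrite('pics/sc.png',cv2.resize(a,None,fx=3.8,fy=3.8,interpolation=cv2.INTER_CUBIC))
a=cv2.imread('pics/side0.png')[165:285,235:385];cv2.imwrite('pics/si.png',cv2.resize(a,None,fx=5,fy=5,interpolation=cv2.INTER_CUBIC))
E
```

```text
(no output)
```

View pics/sc.png

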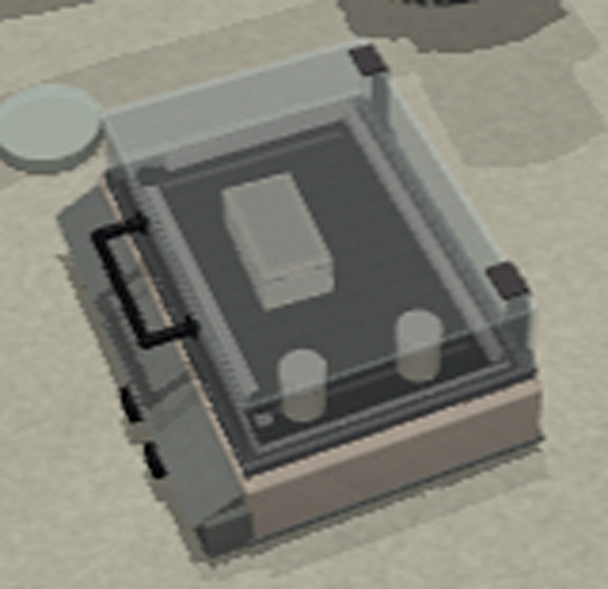

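View pics/si.png

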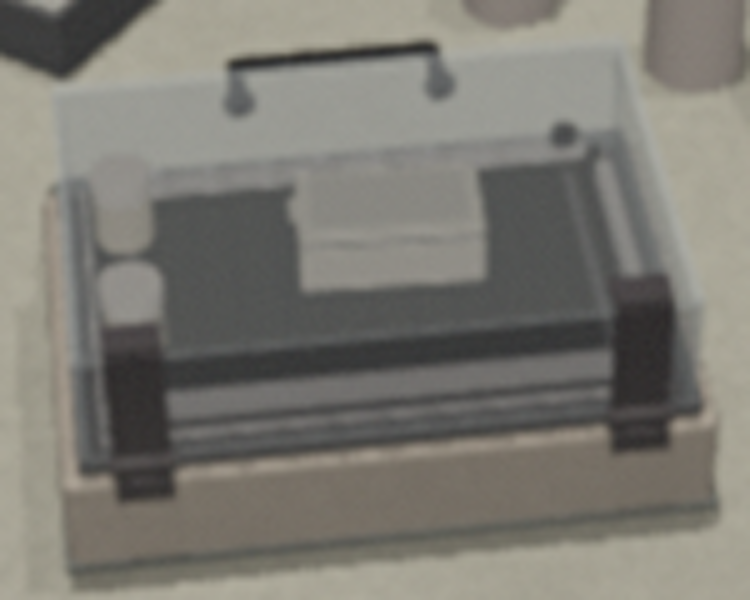

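```bash
python3 - <<'E'
from h import *
import pickle
S=pickle.load(open('scene0.pkl','rb'));D=pickle.load(open('side0.pkl','rb'))
sc=lambda u,v:(u/3.8+205-.4,v/3.8+180-.4); si=lambda u,v:(u/5+235-.4,v/5+165-.4)
A=tri(S,sc(100,237),D,si(437,48));B=tri(S,sc(148,340),D,si(232,66))
print('handle',A,B,np.linalg.norm(A[0]-B[0]))
for z in[.130]:
  for p in [(100,237),(148,340)]:print('sc',plane(S,*sc(*p),z))
  for p in [(437,48),(232,66)]:print('si',plane(D,*si(*p),z))
print('hood top corners sc (z.156)')
for p in [(105,115),(370,42),(525,295),(250,405)]:print(plane(S,*sc(*p),.156))
print('mat corners / rail'); 
for p in [(345,122)]:print(plane(S,*sc(*p),.092))
print('box top')
for p in [(224,190),(288,175),(332,260),(262,280)]:print(plane(S,*sc(*p),.130))
print('box top side')
for p in [(302,238),(485,238),(478,168),(300,170)]:print(plane(D,*si(*p),.130))
print('housing top sc .078')
for p in [(245,480),(540,380)]:print(plane(S,*sc(*p),.078))
print('housing top si')
for p in [(68,488),(716,410)]:print(plane(D,*si(*p),.078))
print('dish',plane(S,216,213,.018),'bottles',plane(S,153,278,0),plane(S,174,247,0))
E
```

```text
handle (array([ 0.55325933, -0.21090075,  0.12794377]), np.float64(0.0010552637523813032)) (array([ 0.65223172, -0.15724363,  0.13054068]), np.float64(0.0036111918006764008)) 0.11261156434738072
sc [ 0.55564145 -0.20991786  0.13      ]
sc [ 0.65011703 -0.15881614  0.13      ]
si [ 0.55220256 -0.20905086  0.13      ]
si [ 0.65285512 -0.15547515  0.13      ]
hood top corners sc (z.156)
[ 0.45387233 -0.22170785  0.156     ]
[ 0.35441288 -0.02754968  0.156     ]
[0.61013606 0.10356026 0.156     ]
[ 0.72146302 -0.07630417  0.156     ]
mat corners / rail
[ 0.38104937 -0.04594628  0.092     ]
box top
[ 0.50069084 -0.12560224  0.13      ]
[ 0.48111393 -0.07936261  0.13      ]
[ 0.56480953 -0.03749554  0.13      ]
[ 0.58811883 -0.08598019  0.13      ]
box top side
[ 0.56162445 -0.03324959  0.13      ]
[ 0.47324251 -0.06518015  0.13      ]
[ 0.49563123 -0.1175379   0.13      ]
[ 0.58341373 -0.08414166  0.13      ]
housing top sc .078
[ 0.72716671 -0.08304713  0.078     ]
[0.62302734 0.11884359 0.078     ]
housing top si
[0.62359499 0.1266641  0.078     ]
[ 0.33866957 -0.03619619  0.078     ]
dish [ 0.33199292 -0.311422    0.018     ] bottles [ 0.59898972 -0.44699623  0.        ] [ 0.47360052 -0.4168392   0.        ]
```

Request:
jog_arm(increments=[0.023,0.0195,0,0,0,1,0.028,0.023,0.0195,0,0,0,1,0.028,0.023,0.0195,0,0,0,1,0.028,0.023,0.0195,0,0,0,0,0.028,0.023,0.0195,0,0,0,0,0.028,0.023,0.0195,0,0,0,0,0.028,0.023,0.0195,0,0,0,0,0.028,0.023,0.0195,0,0,0,0,0.028,0.023,0.0195,0,0,0,0,0.028,0.023,0.0195,0,0,0,0,0.028,0.023,0.0195,0,0,0,0,0.028,0.023,0.0195,0,0,0,0,0.028,0.023,0.0195,0,0,0,0,0.028,0.023,0.0195,0,0,0,0,0.028,0.023,0.0195,0,0,0,0,0.028,0.021,0.0195,0,0,0,0,0.028,0,0,0,0,0,0,0.028,0,0,0,0,0,0,0.028], grip_force=30)

```text
time_s: 1.65
ee_pos: [0.6033, -0.1833, 0.2302]
tcp_rot: [[0.479, -0.878, -0.002], [-0.878, -0.479, 0.0], [-0.001, 0.001, -1.0]]
wrist_force: [-0.2, -0.6, 0.1]
opening: 0.327
```

```bash
python3 - <<'E'
from h import *
import pickle
o=get_obs();print(o['time_s'],o['qpos'],o['ee_pos'],o['tcp_rot'],o['opening'],o['wrist_force'])
d=cam('wrist');cv2.imwrite('pics/w1.png',d['frame'][:,:,::-1]);pickle.dump(d,open('w1.pkl','wb'))
E
```

```text
1.65 [-1.69010517e+01  1.66382446e+01  2.34104459e+01  9.68660228e+01
 -4.85490453e-03  1.34484384e+02] [ 0.60326696 -0.18332385  0.23023785] [[ 4.78914192e-01 -8.77860276e-01 -1.59140016e-03]
 [-8.77861018e-01 -4.78915313e-01  3.94977153e-04]
 [-1.10888066e-03  1.20786800e-03 -9.99998656e-01]] 0.32659737744947626 [-0.15261681 -0.64860757  0.11947865]
```

View pics/w1.png

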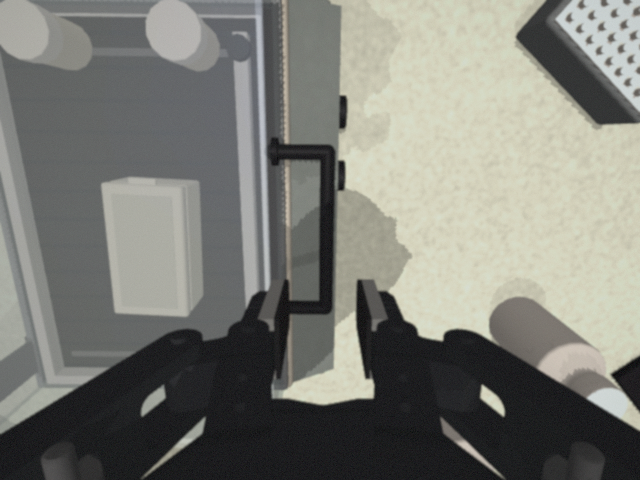

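```bash
python3 - <<'E'
from h import *
import pickle
d=pickle.load(open('w1.pkl','rb'))
a=plane(d,327.5,152,.130);b=plane(d,325.5,307,.130);print(a,b,(a+b)/2,np.linalg.norm(a-b),np.degrees(np.arctan2(*(a-b)[1::-1])))
for p in [(106,181),(198,184),(190,315),(115,312)]:print('box',plane(d,*p,.130))
for p in [(5,60),(43,370)]:print('rail?',plane(d,*p,.104))
print(proj(d,[.603,-.184,.130]))
E
```

```text
[ 0.65507921 -0.15884235  0.13      ] [ 0.55830643 -0.21053696  0.13      ] [ 0.60669282 -0.18468966  0.13      ] 0.10971465409508566 28.110483295047242
box [ 0.56867967 -0.0396784   0.13      ]
box [ 0.59596703 -0.0937184   0.13      ]
box [ 0.50522905 -0.12683413  0.13      ]
box [ 0.48123348 -0.07793956  0.13      ]
rail? [0.60315236 0.05943531 0.104     ]
rail? [ 0.3812516  -0.03546087  0.104     ]
[322.97366928 238.07920267]
```

Request:
jog_arm(increments=[0.001,-0.002,-0.015,0,0,0,0.028,0,0,-0.015,0,0,0,0.028,0,0,-0.015,0,0,0,0.028,0,0,-0.015,0,0,0,0.028,0,0,-0.015,0,0,0,0.028,0,0,-0.015,0,0,0,0.028,0,0,-0.01,0,0,0,0.028,0,0,-0.01,0,0,0,0.028,0,0,-0.008,0,0,0,0.028,0,0,0,0,0,0,0.028,0,0,0,0,0,0,0.028])

```text
time_s: 2.62
ee_pos: [0.6036, -0.1869, 0.1137]
tcp_rot: [[0.477, -0.879, 0.001], [-0.879, -0.477, -0.0], [0.001, -0.001, -1.0]]
wrist_force: [-0.7, 0.4, 0.0]
opening: 0.328
```

```bash
python3 - <<'E'
from h import *
d=cam('wrist');cv2.imwrite('pics/w2.png',d['frame'][:,:,::-1])
E
```

```text
(no output)
```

View pics/w2.png

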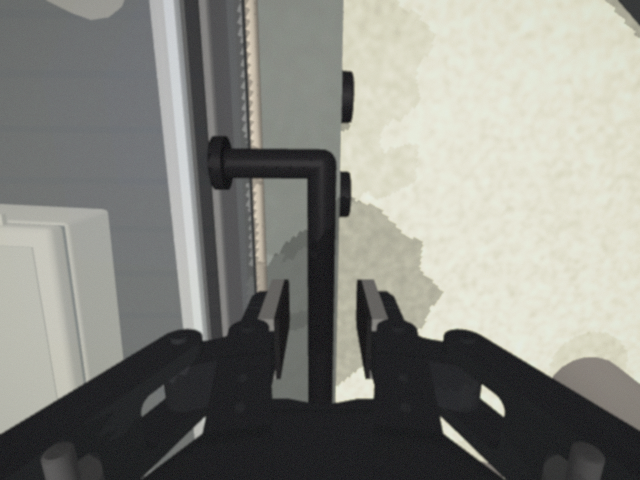

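Request:
jog_arm(increments=[0,0,0,0,0,0,0,0,0,0,0,0,0,0,0,0,0,0,0,0,0,0,0,0,0,0,0,0,0,0,0,0,0,0,0], grip_force=30)

```text
time_s: 3.08
ee_pos: [0.6035, -0.1861, 0.1135]
tcp_rot: [[0.477, -0.879, -0.0], [-0.879, -0.477, 0.001], [-0.001, -0.0, -1.0]]
wrist_force: [-4.0, 3.7, 4.3]
opening: 0.106
```

```bash
python3 - <<'E'
import numpy as np
xs=np.array([-.477,.879])
ph=np.radians(10)
prev=None
for t in list(range(0,101,5))+[100.3]:
    p=np.array([-.26*np.cos(np.radians(10+t))+.26*np.cos(ph),.26*np.sin(np.radians(10+t))-.26*np.sin(ph)])
    if prev is not None:
        d=p-prev; print(t,np.round([d[0]*xs[0],d[0]*xs[1],d[1]],4), np.round([p[0]*xs[0],p[0]*xs[1],p[1]],3))
    prev=p
E
```

```text
5 [-0.0023  0.0043  0.0221] [-0.002  0.004  0.022]
10 [-0.0033  0.006   0.0216] [-0.006  0.01   0.044]
15 [-0.0041  0.0076  0.021 ] [-0.01   0.018  0.065]
20 [-0.005   0.0092  0.0201] [-0.015  0.027  0.085]
25 [-0.0058  0.0107  0.0191] [-0.021  0.038  0.104]
30 [-0.0066  0.0121  0.018 ] [-0.027  0.05   0.122]
35 [-0.0073  0.0135  0.0167] [-0.034  0.063  0.139]
40 [-0.008   0.0147  0.0153] [-0.042  0.078  0.154]
45 [-0.0086  0.0158  0.0138] [-0.051  0.094  0.168]
50 [-0.0091  0.0168  0.0122] [-0.06   0.111  0.18 ]
55 [-0.0096  0.0177  0.0105] [-0.07   0.128  0.19 ]
60 [-0.01    0.0184  0.0087] [-0.08   0.147  0.199]
65 [-0.0103  0.019   0.0068] [-0.09   0.166  0.206]
70 [-0.0106  0.0195  0.0049] [-0.101  0.185  0.211]
75 [-0.0107  0.0198  0.003 ] [-0.111  0.205  0.214]
80 [-0.0108  0.0199  0.001 ] [-0.122  0.225  0.215]
85 [-0.0108  0.0199 -0.001 ] [-0.133  0.245  0.214]
90 [-0.0107  0.0198 -0.003 ] [-0.144  0.265  0.211]
95 [-0.0106  0.0195 -0.0049] [-0.154  0.284  0.206]
100 [-0.0103  0.019  -0.0068] [-0.165  0.303  0.199]
100.3 [-0.0006  0.0011 -0.0005] [-0.165  0.304  0.199]
```

Request:
jog_arm(increments=[-0.001,0.002,0.011,0,0,0,0,-0.001,0.002,0.011,0,0,0,0,-0.0015,0.003,0.011,0,0,0,0,-0.002,0.003,0.011,0,0,0,0,-0.002,0.004,0.0105,0,0,0,0,-0.002,0.004,0.0105,0,0,0,0,-0.0025,0.0045,0.01,0,0,0,0,-0.0025,0.0045,0.01,0,0,0,0,-0.003,0.0055,0.0095,0,0,0,0,-0.003,0.0055,0.0095,0,0,0,0,-0.0035,0.006,0.009,0,0,0,0,-0.003,0.006,0.009,0,0,0,0])

```text
time_s: 4.08
ee_pos: [0.577, -0.1365, 0.2371]
tcp_rot: [[0.477, -0.879, 0.003], [-0.879, -0.477, -0.001], [0.002, -0.002, -1.0]]
wrist_force: [3.9, -0.9, -2.3]
opening: 0.099
```

Request:
jog_arm(increments=[-0.0035,0.0065,0.0085,0,0,0,0,-0.0035,0.007,0.0085,0,0,0,0,-0.004,0.0075,0.0075,0,0,0,0,-0.004,0.0075,0.0075,0,0,0,0,-0.0045,0.008,0.007,0,0,0,0,-0.0045,0.008,0.007,0,0,0,0,-0.0045,0.0085,0.006,0,0,0,0,-0.0045,0.0085,0.006,0,0,0,0,-0.005,0.009,0.005,0,0,0,0,-0.005,0.009,0.005,0,0,0,0,-0.005,0.009,0.0045,0,0,0,0,-0.005,0.009,0.0045,0,0,0,0,-0.005,0.0095,0.0035,0,0,0,0,-0.005,0.0095,0.0035,0,0,0,0,-0.0055,0.0095,0.0025,0,0,0,0,-0.005,0.01,0.0025,0,0,0,0])

```text
time_s: 5.42
ee_pos: [0.5037, 0.0004, 0.3263]
tcp_rot: [[0.477, -0.879, 0.005], [-0.879, -0.477, 0.001], [0.002, -0.005, -1.0]]
wrist_force: [7.6, 3.0, 1.9]
opening: 0.101
```

```bash
python3 - <<'E'
from h import *
o=get_obs();print(o['qpos'],o['ee_pos'],o['wrist_force'])
d=cam('scene');cv2.imwrite('pics/s3.png',d['frame'][:,:,::-1])
E
```

```text
[3.09901785e-02 1.65218607e+00 1.74164437e+01 1.05476939e+02
 3.47796012e-02 1.51538286e+02] [5.03744046e-01 4.45465737e-04 3.26320549e-01] [7.56783356 3.04673926 1.93890852]
```

View pics/s3.png

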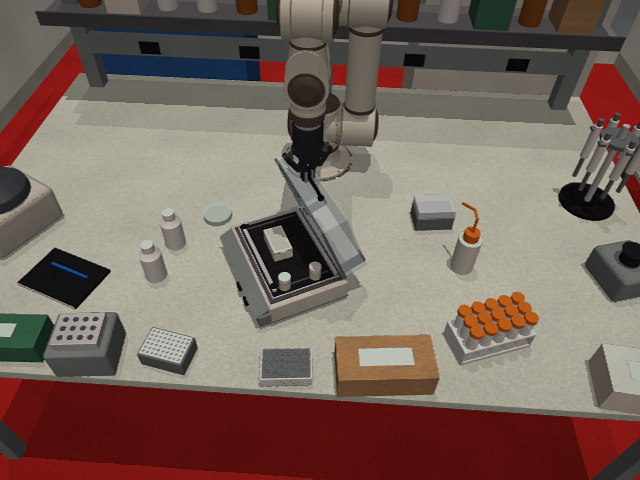

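Request:
jog_arm(increments=[-0.0055,0.01,0.0015,0,0,0,0,-0.0055,0.01,0.0015,0,0,0,0,-0.0055,0.01,0.0005,0,0,0,0,-0.0055,0.01,0.0005,0,0,0,0,-0.0055,0.01,-0.0005,0,0,0,0,-0.0055,0.01,-0.0005,0,0,0,0,-0.0055,0.01,-0.0015,0,0,0,0,-0.005,0.01,-0.0015,0,0,0,0,-0.0043,0.0078,-0.002,0,0,0,0,-0.0042,0.0078,-0.002,0,0,0,0,-0.002,0.004,-0.001,0,0,0,0])

```text
time_s: 6.38
ee_pos: [0.4491, 0.1005, 0.3206]
tcp_rot: [[0.478, -0.879, 0.003], [-0.879, -0.478, 0.002], [0.0, -0.003, -1.0]]
wrist_force: [5.6, 2.8, 1.3]
opening: 0.1
```

Request:
jog_arm(increments=[-0.001,0.002,-0.0007,0,0,0,0,-0.001,0.002,-0.0007,0,0,0,0,-0.001,0.002,-0.0007,0,0,0,0,-0.001,0.002,-0.0007,0,0,0,0,-0.001,0.002,-0.0008,0,0,0,0,-0.001,0.0018,-0.0008,0,0,0,0,-0.001,0.0017,-0.0007,0,0,0,0,0,0,0,0,0,0,0])

```text
time_s: 7.05
ee_pos: [0.4421, 0.1135, 0.3156]
tcp_rot: [[0.477, -0.879, 0.003], [-0.879, -0.477, 0.002], [-0.0, -0.003, -1.0]]
wrist_force: [2.7, 5.6, 6.0]
opening: 0.101
```

Request:
jog_arm(increments=[-0.0005,0.001,-0.0004,0,0,0,0,-0.0005,0.001,-0.0004,0,0,0,0,-0.0005,0.001,-0.0004,0,0,0,0,0,0,0,0,0,0,0])

```text
time_s: 7.38
ee_pos: [0.4406, 0.1164, 0.3144]
tcp_rot: [[0.477, -0.879, 0.002], [-0.879, -0.477, 0.002], [-0.0, -0.003, -1.0]]
wrist_force: [2.6, 4.3, 6.2]
opening: 0.099
```

Request:
jog_arm(increments=[-0.0005,0.001,-0.0004,0,0,0,0,-0.0005,0.001,-0.0004,0,0,0,0,-0.0005,0.001,-0.0004,0,0,0,0,0,0,0,0,0,0,0])

```text
time_s: 7.72
ee_pos: [0.4394, 0.1185, 0.3134]
tcp_rot: [[0.477, -0.879, 0.004], [-0.879, -0.477, -0.0], [0.002, -0.003, -1.0]]
wrist_force: [4.7, -0.8, 7.8]
opening: 0.103
```

Request:
jog_arm(increments=[-0.0005,0.001,-0.0004,0,0,0,0,-0.0005,0.001,-0.0004,0,0,0,0,0,0,0,0,0,0,0])

```text
time_s: 7.97
ee_pos: [0.4394, 0.1186, 0.3134]
tcp_rot: [[0.475, -0.88, 0.007], [-0.88, -0.475, -0.004], [0.007, -0.004, -1.0]]
wrist_force: [9.3, -13.0, 12.6]
opening: 0.103
```

```bash
python3 - <<'E'
from h import *
for n in ['scene','side']:
    d=cam(n);cv2.imwrite(f'pics/{n}4.png',d['frame'][:,:,::-1])
E
```

```text
(no output)
```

View pics/side4.png

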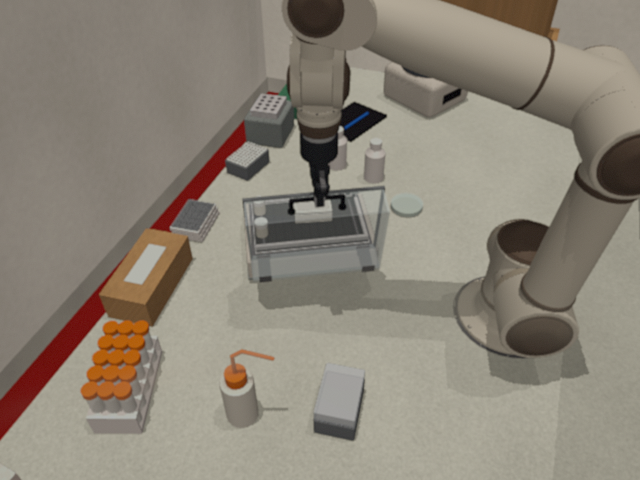

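Request:
jog_arm(increments=[0.0005,-0.001,0.0004,0,0,0,0,0,0,0,0,0,0,0.04,0,0,0,0,0,0,0.04,0,0,0,0,0,0,0.04,0,0,0,0,0,0,0.04,0,0,0.012,0,0,0,0.04,0,0,0.015,0,0,0,0.04,0,0,0.02,0,0,0,0.04,0,0,0.02,0,0,0,0.04,0,0,0.02,0,0,0,0.06,0,0,0.02,0,0,0,0.06])

```text
time_s: 8.98
ee_pos: [0.4383, 0.1197, 0.4191]
tcp_rot: [[0.477, -0.879, -0.001], [-0.879, -0.477, -0.0], [-0.0, 0.001, -1.0]]
wrist_force: [0.1, 0.3, -0.1]
opening: 0.702
```

```bash
python3 - <<'E'
from h import *
import pickle
o=get_obs();print(o['qpos'],o['ee_pos'],o['wrist_force'])
for n in ['scene','side','wrist']:
    d=cam(n);cv2.imwrite(f'pics/{n}5.png',d['frame'][:,:,::-1]);pickle.dump(d,open(n+'5.pkl','wb'))
a=cv2.imread('pics/scene5.png')[180:335,205:385];cv2.imwrite('pics/sc5.png',cv2.resize(a,None,fx=4,fy=4,interpolation=cv2.INTER_CUBIC))
a=cv2.imread('pics/side5.png')[165:285,235:395];cv2.imwrite('pics/si5.png',cv2.resize(a,None,fx=5,fy=5,interpolation=cv2.INTER_CUBIC))
E
```

```text
[1.52730283e+01 1.25665777e+00 2.83486587e+01 1.17136912e+02
 3.08977208e-03 1.66773559e+02] [0.43826181 0.11968907 0.41911029] [ 0.14511213  0.30579408 -0.13251803]
```

View pics/sc5.png

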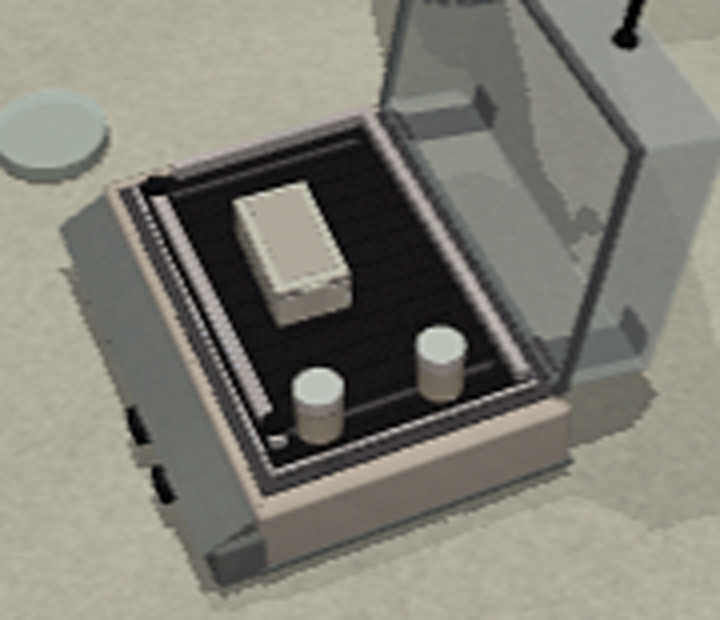

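View pics/si5.png

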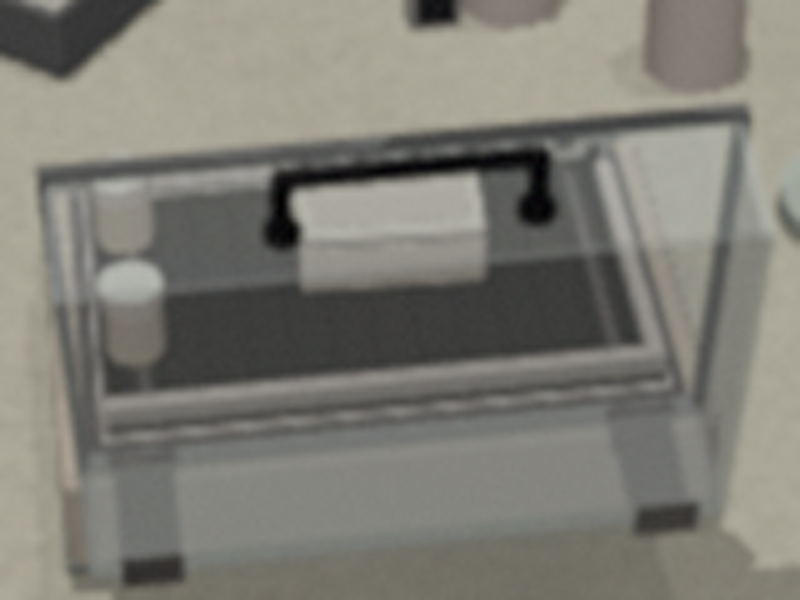

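View pics/wrist5.png

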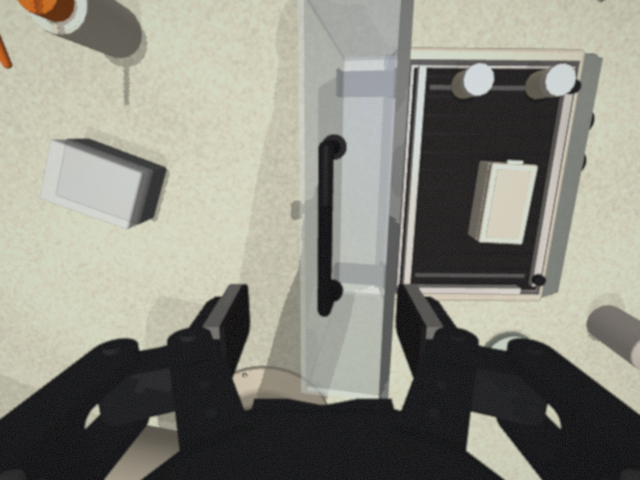

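Request:
jog_arm(increments=[0.012,-0.025,0,0,0,0,0.08,0.012,-0.025,0,0,0,0,0.08,0.012,-0.025,0,0,0,-1,0.08,0.012,-0.025,0,0,0,-1,0.08,0.012,-0.025,-0.02,0,0,-1,0.08,0.012,-0.025,-0.02,0,0,-1,0.08,0.012,-0.025,-0.02,0,0,-1,0.08,0.012,-0.025,-0.02,0,0,-1,0.08,0,0,0,0,0,0,0.08,0,0,0,0,0,0,0.08])

```text
time_s: 9.97
ee_pos: [0.5342, -0.0813, 0.3357]
tcp_rot: [[0.381, -0.925, -0.005], [-0.925, -0.381, 0.001], [-0.003, 0.004, -1.0]]
wrist_force: [-0.8, 0.7, -0.5]
opening: 0.934
```

```bash
python3 - <<'E'
from h import *
import pickle
o=get_obs();print(o['qpos'],o['ee_pos'],o['wrist_force'])
for n in ['wrist','scene']:
    d=cam(n);cv2.imwrite(f'pics/{n}6.png',d['frame'][:,:,::-1]);pickle.dump(d,open(n+'6.pkl','wb'))
E
```

```text
[-8.65320818e+00  7.91426333e+00  2.52295108e+01  1.07593347e+02
  6.14128683e-03  1.48975026e+02] [ 0.53415911 -0.08126054  0.3356776 ] [-0.76838057  0.66091321 -0.45330342]
```

View pics/wrist6.png

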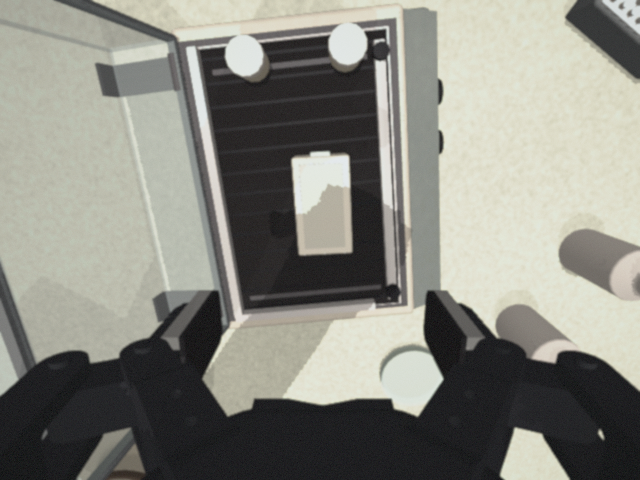

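View pics/scene6.png

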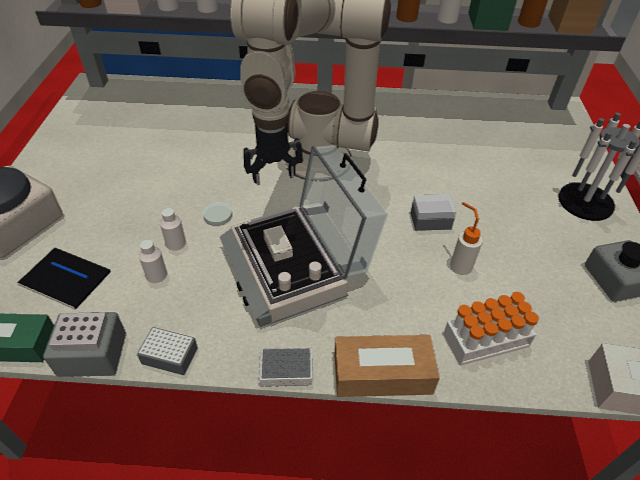

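```bash
python3 - <<'E'
import cv2
a=cv2.imread('pics/wrist6.png')[140:335,195:415];cv2.imwrite('pics/w6z.png',cv2.resize(cv2.convertScaleAbs(a,alpha=1.3,beta=10),None,fx=3,fy=3,interpolation=cv2.INTER_CUBIC))
E
```

```text
(no output)
```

View pics/w6z.png

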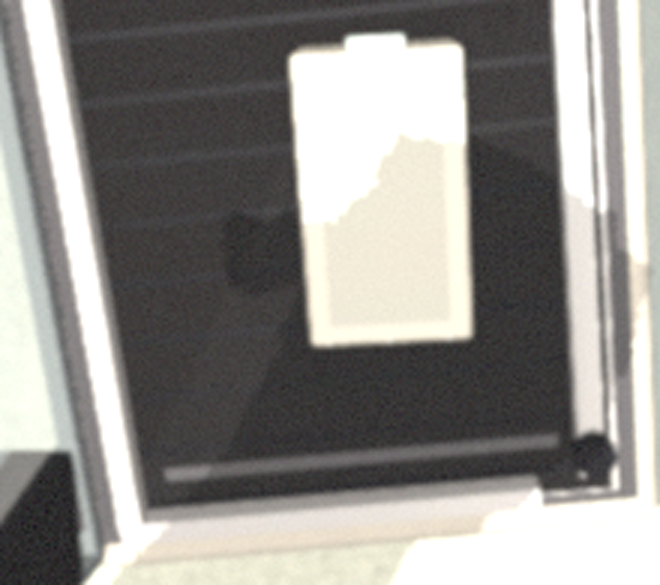

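```bash
python3 - <<'E'
from h import *
import pickle
d=pickle.load(open('wrist6.pkl','rb'))
c=lambda u,v:(u/3+195-.3,v/3+140-.3)
P=[plane(d,*c(*p),.130) for p in [(290,52),(463,45),(473,338),(312,347)]]
for p in P:print(p)
C=sum(P)/4;print('box c',C)
for i,j in[(3,0),(2,1),(0,1),(3,2)]:
    v=P[j]-P[i];print(np.linalg.norm(v),np.degrees(np.arctan2(v[1],v[0])))
r=[plane(d,*c(*p),.092) for p in [(65,20),(145,500),(155,510),(540,478)]];print(r)
for i,j in[(1,0),(2,3)]:
    v=r[j]-r[i];print(np.degrees(np.arctan2(v[1],v[0])))
a=np.radians(28.5);x=np.array([-np.sin(a),np.cos(a)]);y=np.array([-np.cos(a),-np.sin(a)])
print('box to rails (x,y from center)',[(q[:2]-C[:2])@x for q in r],[(q[:2]-C[:2])@y for q in r])
S=pickle.load(open('scene6.pkl','rb'))
print([np.round(proj(S,p),1) for p in P])
J=[plane(d,u,v,.136) for u,v in[(245,53),(347,44)]];print('jars',J)
E
```

```text
[ 0.56667545 -0.0361891   0.13      ]
[ 0.58904981 -0.0848624   0.13      ]
[ 0.50298875 -0.12595768  0.13      ]
[ 0.47961414 -0.07765642  0.13      ]
box c [ 0.53458204 -0.0811664   0.13      ]
0.09643241799157862 25.468470987208686
0.09536942912501792 25.525081220915403
0.05356960625097703 -65.3125023874367
0.05365989072822814 -64.17609734436626
[array([0.54398916, 0.04071289, 0.092     ]), array([ 0.38437199, -0.04334253,  0.092     ]), array([ 0.38183949, -0.04829702,  0.092     ]), array([ 0.45086695, -0.1799223 ,  0.092     ])]
27.77157706828421
-62.32640252022824
box to rails (x,y from center) [np.float64(0.10262091109945605), np.float64(0.10491430032218033), np.float64(0.10176861276552887), np.float64(-0.04684299387746752)] [np.float64(-0.06642290864051575), np.float64(0.11395917156300554), np.float64(0.11854885289411286), np.float64(0.12069249287102991)]
[array([292.4, 248.5]), array([273.9, 253.6]), array([263.3, 230.2]), array([281. , 225.3])]
jars [array([0.63300551, 0.03111582, 0.136     ]), array([ 0.67237246, -0.04626872,  0.136     ])]
```

Request:
jog_arm(increments=[0,0,-0.02,0,0,1,0.08,0,0,-0.02,0,0,1,0.08,0,0,-0.02,0,0,1,0.08,0,0,-0.02,0,0,0,0.08,0,0,-0.02,0,0,0,0.08,0,0,-0.02,0,0,0,0.08,0,0,-0.02,0,0,0,0.08,0,0,-0.02,0,0,0,0.08,0,0,-0.02,0,0,0,0.08,0,0,-0.02,0,0,0,0.08,0,0,-0.015,0,0,0,0.08,0,0,-0.01,0,0,0,0.08,0,0,0,0,0,0,0.08,0,0,0,0,0,0,0.08])

```text
time_s: 11.23
ee_pos: [0.5347, -0.0798, 0.1142]
tcp_rot: [[0.431, -0.902, 0.001], [-0.902, -0.431, -0.0], [0.0, -0.001, -1.0]]
wrist_force: [0.2, -0.8, 0.5]
opening: 0.933
```

```bash
python3 - <<'E'
from h import *
for n in ['wrist','scene','side']:
    d=cam(n);cv2.imwrite(f'pics/{n}7.png',d['frame'][:,:,::-1])
a=cv2.imread('pics/scene7.png')[150:335,205:385];cv2.imwrite('pics/sc7.png',cv2.resize(a,None,fx=3.2,fy=3.2,interpolation=cv2.INTER_CUBIC))
E
```

```text
(no output)
```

View pics/wrist7.png

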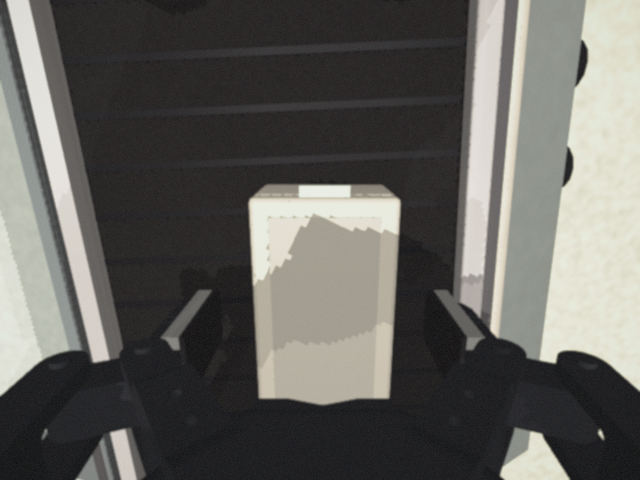

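View pics/sc7.png

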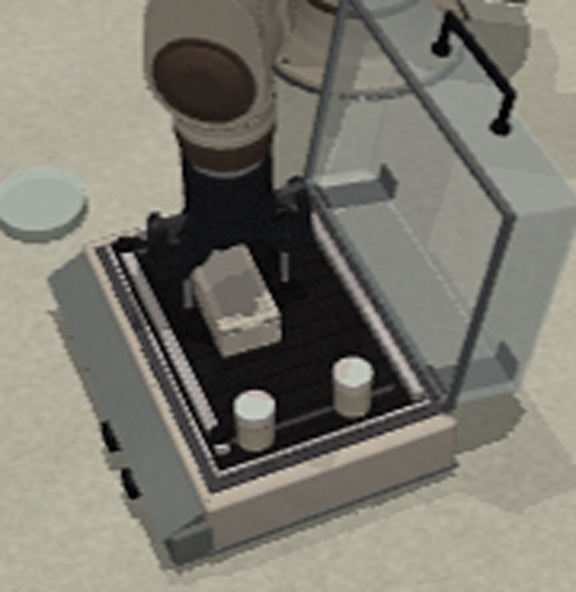

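Request:
jog_arm(increments=[0,0,-0.008,0,0,0,0.08,0,0,0,0,0,0,0.04,0,0,0,0,0,0,0.04,0,0,0,0,0,0,0.04,0,0,0,0,0,0,0.04,0,0,0,0,0,0,0.04], grip_force=25)

```text
time_s: 11.88
ee_pos: [0.5346, -0.0804, 0.1053]
tcp_rot: [[0.43, -0.903, -0.0], [-0.903, -0.43, 0.0], [-0.0, 0.0, -1.0]]
wrist_force: [0.8, 0.1, -2.1]
opening: 0.629
```

Request:
jog_arm(increments=[-0.005,0.0015,0,0,0,0.3,0.04,-0.01,0.0035,0,0,0,0.3,0.04,-0.01,0.0035,0,0,0,0.3,0.04,-0.01,0.0035,0,0,0,0.3,0.04,-0.01,0.0035,0,0,0,0.3,0.04,-0.01,0.0035,0,0,0,0.3,0.04,-0.01,0.0035,0,0,0,0.3,0.04,-0.01,0.0035,0,0,0,0.3,0.04,-0.01,0.0035,0,0,0,0,0.04,-0.005,0.002,0,0,0,0,0.04,0,0,0,0,0,0,0.04])

```text
time_s: 12.8
ee_pos: [0.4437, -0.0485, 0.1056]
tcp_rot: [[0.468, -0.884, 0.0], [-0.884, -0.468, 0.0], [0.0, -0.0, -1.0]]
wrist_force: [0.5, -0.8, -1.6]
opening: 0.626
```

```bash
python3 - <<'E'
from h import *
o=get_obs();print(o['qpos'],o['moment'])
for n in ['wrist','scene','side']:
    d=cam(n);cv2.imwrite(f'pics/{n}8.png',d['frame'][:,:,::-1])
a=cv2.imread('pics/scene8.png')[150:335,205:385];cv2.imwrite('pics/sc8.png',cv2.resize(a,None,fx=3.2,fy=3.2,interpolation=cv2.INTER_CUBIC))
a=cv2.imread('pics/side8.png')[125:285,235:395];cv2.imwrite('pics/si8.png',cv2.resize(a,None,fx=3.7,fy=3.7,interpolation=cv2.INTER_CUBIC))
E
```

```text
[-6.23874216e+00 -9.92687543e+00 -1.81972911e+01  8.17108269e+01
  2.68788896e-03  1.45852338e+02] [ 0.02349622 -0.02266768  0.0004557 ]
```

View pics/sc8.png

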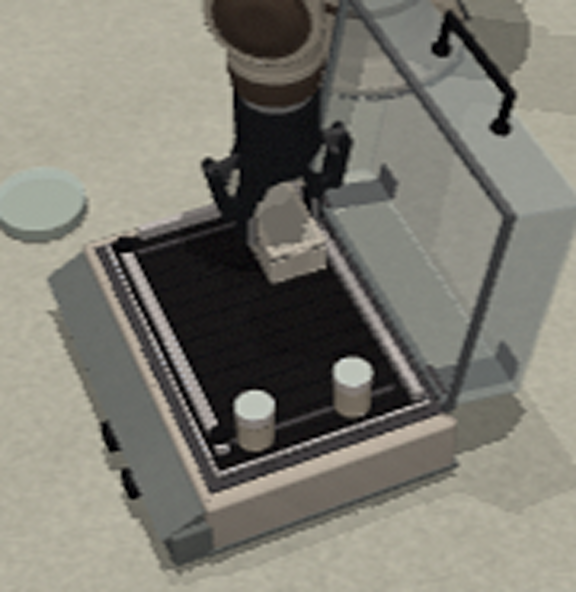

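View pics/si8.png

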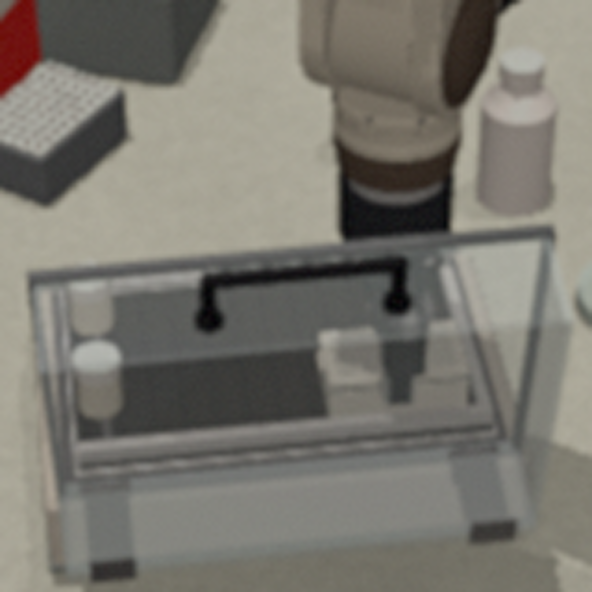

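View pics/wrist8.png

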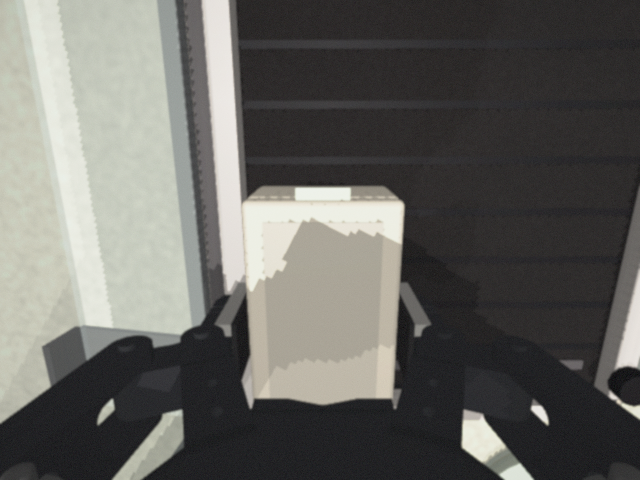

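Request:
jog_arm(increments=[-0.0014,0.0004,0,0,0,0,0.04,-0.0014,0.0004,0,0,0,0,0.04,-0.0013,0.0004,0,0,0,0,0.04,-0.0013,0.0004,0,0,0,0,0.04,0,0,0,0,0,0,0.04])

```text
time_s: 13.37
ee_pos: [0.439, -0.0472, 0.1053]
tcp_rot: [[0.468, -0.884, -0.0], [-0.884, -0.468, 0.0], [-0.0, 0.0, -1.0]]
wrist_force: [0.3, -0.7, -1.5]
opening: 0.63
```

Request:
jog_arm(increments=[-0.0005,0.001,0,0,0,0,0.04,-0.0005,0.001,0,0,0,0,0.04,-0.0005,0.001,0,0,0,0,0.04,0,0,0,0,0,0,0.04])

```text
time_s: 13.7
ee_pos: [0.4382, -0.0451, 0.1055]
tcp_rot: [[0.468, -0.884, 0.001], [-0.884, -0.468, -0.003], [0.003, 0.0, -1.0]]
wrist_force: [3.5, -7.0, -3.6]
opening: 0.63
```

Request:
jog_arm(increments=[-0.0009,-0.0005,0,0,0,0,0.04,-0.0009,-0.0005,0,0,0,0,0.04,0,0,0,0,0,0,0.04])

```text
time_s: 13.95
ee_pos: [0.437, -0.0458, 0.1059]
tcp_rot: [[0.468, -0.884, 0.002], [-0.884, -0.468, -0.001], [0.002, -0.002, -1.0]]
wrist_force: [5.3, -3.5, -1.2]
opening: 0.633
```

```bash
python3 - <<'E'
from h import *
o=get_obs();print(o['moment'],o['wrist_force'],o['tcp_rot'][:,2])
E
```

```text
[-0.85689237 -1.02314318  0.19002589] [ 5.28678892 -3.5479497  -1.23718774] [ 0.00249618 -0.0014698  -0.9999958 ]
```

Request:
jog_arm(increments=[-0.0009,-0.0005,0,0,0,0,0.04,-0.0009,-0.0005,0,0,0,0,0.04,0,0,0,0,0,0,0.04])

```text
time_s: 14.2
ee_pos: [0.436, -0.0463, 0.1061]
tcp_rot: [[0.468, -0.884, 0.005], [-0.884, -0.468, -0.0], [0.002, -0.004, -1.0]]
wrist_force: [8.5, -0.4, -1.8]
opening: 0.623
```

```bash
python3 - <<'E'
from h import *
o=get_obs();print(o['moment'],o['wrist_force'],o['tcp_rot'],o['ee_pos'])
for n in ['wrist','scene','side']:
    d=cam(n);cv2.imwrite(f'pics/{n}9.png',d['frame'][:,:,::-1])
a=cv2.imread('pics/scene9.png')[180:285,265:345];cv2.imwrite('pics/sc9.png',cv2.resize(a,None,fx=5.5,fy=5.5,interpolation=cv2.INTER_CUBIC))
a=cv2.imread('pics/side9.png')[185:265,305:395];cv2.imwrite('pics/si9.png',cv2.resize(a,None,fx=7,fy=7,interpolation=cv2.INTER_CUBIC))
E
```

```text
[-0.14854132 -1.84836871  0.21933926] [ 8.53266924 -0.44344832 -1.78653966] [[ 4.68036109e-01 -8.83697802e-01  4.51613852e-03]
 [-8.83706638e-01 -4.68041206e-01 -8.17650276e-05]
 [ 2.18599450e-03 -3.95267260e-03 -9.99989799e-01]] [ 0.43601651 -0.04630508  0.10614922]
```

View pics/sc9.png

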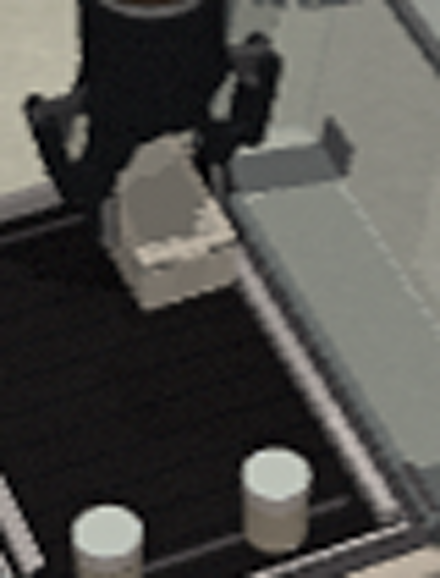

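View pics/si9.png

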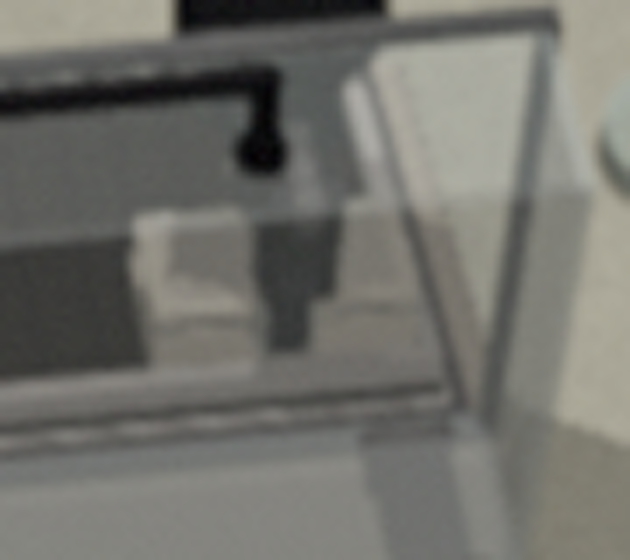

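View pics/wrist9.png

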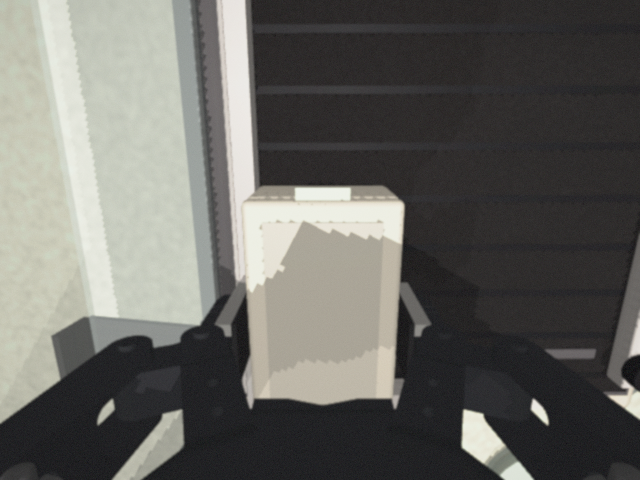

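Request:
jog_arm(increments=[0,0,-0.001,0,0,0,0.04,0,0,-0.001,0,0,0,0.04,-0.0009,-0.0005,0,0,0,0,0.04,-0.0005,0.0009,0,0,0,0,0.04,0,0,0,0,0,0,0.04])

```text
time_s: 14.77
ee_pos: [0.4361, -0.0462, 0.1056]
tcp_rot: [[0.468, -0.884, 0.008], [-0.884, -0.468, -0.001], [0.005, -0.007, -1.0]]
wrist_force: [11.2, -2.1, 4.5]
opening: 0.625
```

```bash
cat >st.py <<'E'
from h import *
o=get_obs();R=o['tcp_rot'];a=np.radians(27.9);x=np.array([-np.sin(a),np.cos(a),0]);y=np.array([-np.cos(a),-np.sin(a),0]);X=np.array([x,y,[0,0,1]])
print('t',o['time_s'],'F_s',X@o['wrist_force'],'M_s',X@o['moment'],'boxyaw',np.degrees(np.arctan2(R[1,0],R[0,0]))+90,'tilt zs',X@R[:,2],'p',o['ee_pos'], 'p_s',X@(o['ee_pos']-[.436,-.0463,.106]))
E
python3 st.py
```

```text
t 14.7667 F_s [-7.11047375 -8.91066237  4.54302241] M_s [-1.77919222  1.38536254  0.31979427] boxyaw 27.911327025119576 tilt zs [-0.00499003 -0.00672207 -0.99996496] p [ 0.43606634 -0.04621624  0.10556626] p_s [ 4.29849355e-05 -9.78207217e-05 -4.33736279e-04]
```

Request:
jog_arm(increments=[0,0,-0.001,0.07,0.47,0,0.04,0,0,0,0,0,0.3,0.04,0,0,0,0,0,0,0.04])

```text
time_s: 15.02
ee_pos: [0.4361, -0.0462, 0.1052]
tcp_rot: [[0.472, -0.882, 0.0], [-0.882, -0.472, 0.0], [0.0, -0.0, -1.0]]
wrist_force: [9.0, -0.6, 10.8]
opening: 0.624
```

```bash
python3 st.py
```

```text
t 15.0167 F_s [-4.73050561 -7.68882189 10.84081972] M_s [-1.5135154   1.03644934 -0.53695615] boxyaw 28.150839122332776 tilt zs [-9.71145991e-06 -4.23191169e-04 -9.99999910e-01] p [ 0.43612163 -0.046221    0.10521927] p_s [ 1.29044681e-05 -1.44454915e-04 -7.80731953e-04]
```

Request:
jog_arm(increments=[0,0,0,0,0,-0.15,0.04,-0.0005,0.0009,0,0,0,0,0.04,-0.0004,-0.0002,0,0,0,0,0.04,0,0,0,0,0,0,0.04])

```text
time_s: 15.35
ee_pos: [0.4361, -0.0462, 0.1053]
tcp_rot: [[0.47, -0.883, 0.002], [-0.883, -0.47, -0.001], [0.002, -0.001, -1.0]]
wrist_force: [14.9, -4.9, 7.2]
opening: 0.626
```

```bash
python3 st.py
```

```text
t 15.35 F_s [-11.29594595 -10.83131414   7.17669951] M_s [-1.91364003  2.35000053 -0.05721613] boxyaw 28.01251031693412 tilt zs [-0.00233014 -0.00143011 -0.99999626] p [ 0.43607689 -0.04615398  0.10525585] p_s [ 9.30676825e-05 -1.36276383e-04 -7.44148583e-04]
```

Request:
jog_arm(increments=[0,0,-0.0005,0.08,0.13,0,0.04,0,0,0,0,0,0,0.04,0,0,0,0,0,0,0.04])

```text
time_s: 15.6
ee_pos: [0.4361, -0.0462, 0.1052]
tcp_rot: [[0.47, -0.883, 0.0], [-0.883, -0.47, -0.0], [0.0, -0.0, -1.0]]
wrist_force: [12.6, -5.1, 11.7]
opening: 0.622
```

```bash
python3 st.py; python3 - <<'E'
from h import *
import pickle
for n in ['wrist','scene','side']:
    d=cam(n);cv2.imwrite(f'pics/{n}10.png',d['frame'][:,:,::-1]);pickle.dump(d,open(n+'10.pkl','wb'))
a=cv2.imread('pics/scene10.png')[180:285,265:345];cv2.imwrite('pics/sc10.png',cv2.resize(a,None,fx=5.5,fy=5.5,interpolation=cv2.INTER_CUBIC))
a=cv2.imread('pics/wrist10.png')[150:420,180:420];cv2.imwrite('pics/w10.png',cv2.resize(cv2.convertScaleAbs(a,alpha=1.3,beta=20),None,fx=2.2,fy=2.2,interpolation=cv2.INTER_CUBIC))
E
```

```text
t 15.6 F_s [-10.36138629  -8.72734937  11.7023323 ] M_s [-1.59650496  2.1693247   0.05605639] boxyaw 28.013914967676286 tilt zs [-2.59198746e-04 -2.56079312e-04 -9.99999934e-01] p [ 0.43610953 -0.0462079   0.10521227] p_s [ 3.01397593e-05 -1.39896187e-04 -7.87733525e-04]
```

View pics/sc10.png

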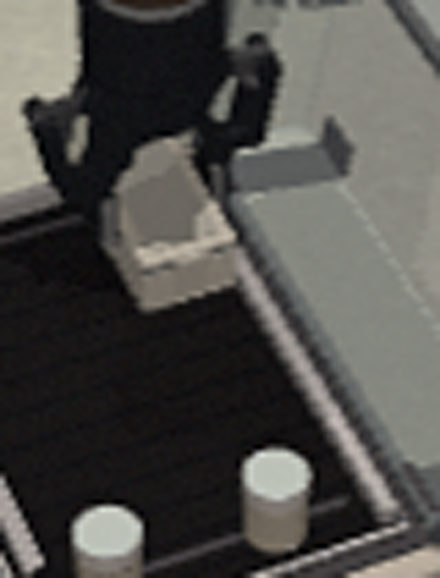

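View pics/w10.png

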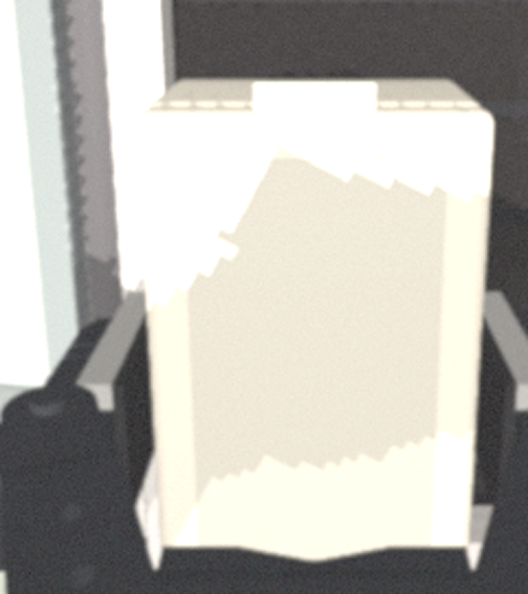

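View pics/scene10.png

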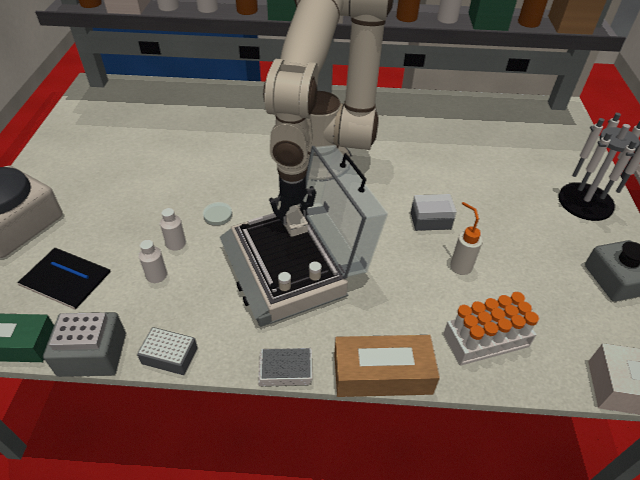

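```bash
python3 st.py; python3 - <<'E'
from h import *
import pickle
a=pickle.load(open('scene5.pkl','rb'))['frame'].astype(int);b=pickle.load(open('scene10.pkl','rb'))['frame'].astype(int)
for nm,(x0,y0,x1,y1) in dict(jars=(272,258,325,295),bottles=(138,205,190,285),dish=(200,202,232,224),tip=(408,190,458,232),wash=(448,200,485,276)).items():
    print(nm,np.abs(a-b)[y0:y1,x0:x1].mean())
from workcell import sign_off
print(sign_off())
E
```

```text
t 15.75 F_s [-10.46620901  -8.13882385  11.42317951] M_s [-1.59747386  2.1456373   0.01245891] boxyaw 28.012218723080665 tilt zs [-2.87204995e-04 -2.92402631e-04 -9.99999916e-01] p [ 0.43609782 -0.04621599  0.10522938] p_s [ 2.84728514e-05 -1.25764916e-04 -7.70621666e-04]
jars 2.7302396736359
bottles 0.8333333333333334
dish 0.8399621212121212
tip 0.8692063492063492
wash 0.8771929824561403
the job is handed in; nothing more can be done
None
```

I swung the hood by its bar handle onto its open stop, where the force rose to only about 20 N. I then released it, and it stayed open. I gripped the white box across its 54 mm sides, slid it along the mat into the rail corner, and handed the job in at about 15.8 s of the 59 s, still gripping and pressing it there.

**Last checks:**
- **Pressing on the rails:** the box was pressing the back rail with about 10 N and the side rail with about 8 N. The downward press on the mat was about 11 N. Position was steady.
- **Square and flat:** the turning moment about the vertical was about 0.01 N m. The tool's tilt was under 0.03°, so the box read as square and flat.
- **Pictures:** the last scene picture shows the hood open and the box along the back rail.
- **Side-rail contact:** the gripper hid this end of the box. I judged the contact from the force and from the box stopping within 1 mm of where I had measured the rail.
- **Nothing else disturbed:** the bench items' picture patches were unchanged between views. The jar patch differed slightly more (2.7 grey levels against about 0.85 elsewhere). I put this down to the arm's moving shadow, since the jars look to be in the same place, but I did not re-measure them.

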